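# Finish loading a centrifuge rotor so that it is balanced

### The arm

A 7-joint arm with a two-finger parallel gripper is mounted at the origin on a cart in front of the work surface, level with it; the furniture and walls round the work are solid. World frame = base frame: x ahead of the robot, y to its left, z up, the work surface at z = 0. Lengths are in m, angles in rad, forces in N, time in s.
With the tool pointing down it reaches from about 0.425 to 0.875 m from the base axis. Payload 4.7 kg.
Tool frame: the origin (TCP) lies midway between the tips of the shut fingers; the grasp point (between the pads) lies 19 mm behind it; z points along the fingers, x is the direction in which the jaws open and shut, and the axes are right-handed (so a half turn about z gives the same grasp; the last joint's range is limited). The gripper opens to 87 mm and grips with 3 to 60 N. Pads are 19 mm wide; open, the fingers measure 117 mm over their backs; the gripper's body (75 mm by 190 mm) begins 51 mm behind the grasp point.
Start: joints at [1.214, 0.321, -0.07, 1.45, 0.023, 1.371, -0.057], TCP at [0.236, -0.606, 0.223] pointing down, gripper open.
Joint ranges: [-2.86, 2.86], [-0.3, 2.09], [-1.38, 1.24], [0.06, 2.45], [-1.56, 4.7], [0.09, 2.05], [-2.69, 2.69]. Speed limits (rad/s): [2.57, 2.57, 3.14, 3.14, 3.14, 3.14, 3.14].

### API

Orientations are given as a rotation vector (axis times angle).
In Python, from bench import get_state, eyes, ticket gives the robot as it stands.
- The arm moves only by the tool carry_out, never from a script. Its argument "motion" is a list of rows, each a list of 2 entries, a list of its own where there are three numbers: the shift along the world's x, y, z in m, then the turn about the world's z in rad. A call has 1 to 20 rows; each row is the pose to reach, as a shift and turn from the pose commanded when the call began; what a row does not reach only later rows make up. A row lasts 1/10 s, in which the tool goes at most 50 mm and 8.59 degrees, less where a joint would pass 70% of its speed; a pose out of reach is approached as far as the arm can. A call with a gripper value outside its range is refused whole. "grip" is the gripper command: -1 is fully open, 1 is shut, values between are in proportion, set as the call begins (left out, the last holds). The fingers move at their own pace and stop on an object; "squeeze" is the grip in N (left out, the last holds). Time passes only in rows, so rows that repeat a pose let the fingers close. It gives the time, the measured TCP pose, the force and the opening at its end, in the units of the state.
- get_state(): the state, without advancing time (a new reading comes with each control period).
- eyes.get_image(name): name is "scene" or "top" or "wrist"; returns a dict with "pixels" (420x560x3 uint8, blue, green, red), "mtx" (3x3 intrinsics, pixels), "extrinsics" (4x4, takes a point from camera to world coordinates). Camera axes: x right, y down, z forward; pixel columns grow to the right and rows downward; lengths in m; the calibration is good to about 2 mm. A picture is of the moment at which its call begins. There is no depth.
- ticket.close_job(): hands the job in, once; it reports no verdict.
The state is a dict: "time": time; "joint_positions": joint angles; "qd": joint speeds; "joint_torque": joint torques, N m; "position": TCP position; "tool_rot": TCP orientation; "ft_force": force on the tool from outside, world axes, zero at the start; "torque": the same for the moment, N m; "grip_width": opening from 0.0 (shut) to 1.0 (fully open).
Only numpy, scipy, OpenCV 4.12 (cv2) and the standard library are available. Lean on these libraries where they do the work, as an engineer would, in place of code of your own. Each camera call takes 0.05 s, during which the arm holds its last target. There are 200 camera calls.

### The job

Finish loading the six-place centrifuge rotor so that it will spin in balance: fill its four empty buckets with the tall tube, the short tube and the two slim tubes so that every tube stands straight across the hub from a tube of its own kind - tall opposite the tall one already loaded, short opposite the short one already loaded, and the two slim ones opposite each other. Leave the two tubes that are already loaded where they are, and leave every tube upright, fully down in its bucket and let go of.

Things in the scene. Friction and masses are not known exactly. Their poses are not given: they have to be found in the camera images.
- rotor: bare-metal swing-out centrifuge rotor on a black stand, fixed to the bench, 200 mm across. Origin on the hub's axis at bench height, z up. Six equal open buckets hang round the hub, centres 75 mm from the axis at 0, 60, 120, 180, 240, 300 degrees from the rotor's x axis, counter-clockwise from above. Arms 55 mm high lie between them; the nut on the hub is 68 mm high
- bucket_rim (a point): centre of one bucket's mouth (the one on the rotor's x axis), 62 mm above the bench; all six are alike: upright round cup 49 mm across outside, mouth 43 mm narrowing as a funnel to a bore of 35 mm. A rubber cushion inside has its top 24 mm above the bench and a 16 mm hole: flat-footed tubes stand on it, the tall tube's cone sinks 8 mm into the hole
- tall_loaded_mid (a point): the tall wide tube, same make as tall_tube, that is already in a bucket of the rotor and stays there. Point on its axis half-way up, z along the axis
- short_loaded_mid (a point): the short wide tube, same make as short_tube, that is already in another bucket of the rotor and stays there. Point on its axis half-way up, z along the axis
- tall_tube_mid (a point): tall wide conical tube, standing in the blue rack, loose, 41 g: 116 mm long; screw cap (blue) 34 mm across, 12 mm high; body 29 mm across, lowest 15 mm a cone to a 6 mm tip. Point on its axis half-way up, z along it: 58 mm above the tip, 58 mm below the top. Fully down in a bucket the point is about 74 mm above the bench
- short_tube_mid (a point): short wide tube, standing by itself on the bench on the left or right, loose, 30 g: 84 mm high; screw cap (white) 34 mm across, 12 mm high; body 28 mm across, flat foot 28 mm across. Point on its axis half-way up, z along it: 42 mm above the foot. Fully down in a bucket the point is about 66 mm above the bench
- slim_a_mid (a point): slim tube stuck fast in a grey adapter sleeve (one piece), standing in the blue rack, loose, 34 g: 122 mm high; narrow white cap 18 mm across, 15 mm high; below it tube 16 mm across; lowest 64 mm the sleeve, 28 mm across, with a flat foot. Point on its axis half-way up, z along it: 61 mm above the foot. Fully down in a bucket the point is about 85 mm above the bench
- slim_b_mid (a point): the other slim tube in its sleeve, exactly like slim_a (the two may be exchanged), also in the blue rack
- rack: dark blue tube rack, fixed to the bench, 104 x 208 x 94 mm, origin at the centre of its underside, long side along its y. Eight holes 31 mm wide at x = -22, +22 mm and y = -66, -22, +22, +66 mm. Three hold the tall and the two slim tubes, tips 4 mm above the bench, free to be drawn straight up; caps stand clear above the rack's top
Things that resemble listed ones, but are neither listed nor needed, are in the scene too. What is shaped like the part that bears short_tube_mid but purple or turquoise is not meant.

How it is judged:
At the end, for the whole second after the job is handed in: Each kind stands straight across the hub from its twin (over 139 mm between middles, each within 87 mm of the rotor's axis), upright within 0.2 rad, seated (middle within 6 to 8 mm of its seated height); the two tubes loaded beforehand within 12 mm of where they were (horizontal distance between tall_tube_mid and tall_loaded_mid above 0.139 m and horizontal distance between short_tube_mid and short_loaded_mid above 0.139 m and horizontal distance between slim_a_mid and slim_b_mid above 0.139 m and horizontal distance between each of tall_tube_mid, short_tube_mid, slim_a_mid, slim_b_mid and rotor below 0.087 m and z of tall_tube_mid in the frame of rotor between 0.066 and 0.082 m and z of short_tube_mid in the frame of rotor between 0.06 and 0.074 m and z of slim_a_mid in the frame of rotor between 0.079 and 0.093 m and z of slim_b_mid in the frame of rotor between 0.079 and 0.093 m and angle between each of tall_tube_mid, short_tube_mid, slim_a_mid, slim_b_mid's own z axis and vertical below 0.2 rad and distance of each of tall_loaded_mid, short_loaded_mid from where it was at the start of the episode below 0.012 m); the robot touches nothing.
It fails at once if a tube that was already loaded is pulled out or displaced (distance of any of tall_loaded_mid, short_loaded_mid from where it was at the start of the episode above 0.025 m).
It also fails if it takes over 128 s, if anything falls off the work surface, if the arm or the gripper's body presses on something with over 40 N, if the wrist force passes 120 N, or if a joint passes its speed limit or range.

## Working session

There is one attempt and no reset: what is moved stays moved. The work goes in short steps, Python scripts to look and compute and a tool call to move; the robot and the scene stay as the last step left them, time stands still between calls to the robot, and variables do not carry over. Pictures are saved under pics/ and viewed, about 12 in all and at most 16, crops included, and the job is handed in when it is done.

Besides the shell and the picture viewer there is one more tool, called as name(argument=value, ...) on one line, values as JSON. carry_out: Moves the arm, as the interface text tells. Its arguments: {"type":"object","properties":{"motion":{"type":"array","items":{"type":"array"}},"grip":{"type":"number"},"squeeze":{"type":"number"}},"required":["motion"]}

```bash
mkdir -p pics; ls
cat > h.py <<'E'
import numpy as np, cv2
from bench import get_state, eyes, ticket
def shot(n,f):
    d=eyes.get_image(n); np.savez('pics/'+f,**{k:np.array(d[k]) for k in ('pixels','mtx','extrinsics')}); cv2.imwrite('pics/'+f+'.png',d['pixels']); return d
def load(f): return dict(np.load('pics/'+f+'.npz'))
def onplane(d,u,v,z):
    K,E=d['mtx'],d['extrinsics']; r=E[:3,:3]@np.linalg.solve(K,[u,v,1.]); o=E[:3,3]
    return o+r*(z-o[2])/r[2]
def proj(d,p):
    E=d['extrinsics']; c=E[:3,:3].T@(np.array(p)-E[:3,3]); q=d['mtx']@c; return q[:2]/q[2]
E
python3 - <<'E'
from h import *
s=get_state(); print(s['time'],s['position'],s['tool_rot'],s['grip_width'])
a=shot('top','t0'); b=shot('scene','s0')
for d in(a,b): print(d['mtx'],d['extrinsics'])
E
```

```text
pics
0.0 [ 0.23527324 -0.60533937  0.22146784] [-2.59204257e+00  1.77333977e+00  2.55454295e-03] 1.000376304935322
[[524.22044038   0.         280.50518243]
 [  0.         524.22044038 212.4216795 ]
 [  0.           0.           1.        ]] [[-0.0823248  -0.96964013  0.23026214  0.24913625]
 [-0.99658895  0.07876236 -0.02463645  0.11305629]
 [ 0.0057525  -0.23150489 -0.97281673  1.53495498]
 [ 0.          0.          0.          1.        ]]
[[545.96772816   0.         270.52710778]
 [  0.         545.96772816 205.81981346]
 [  0.           0.           1.        ]] [[-0.48763934 -0.49061058  0.7221559  -0.57789803]
 [-0.87302427  0.26829958 -0.40723944  0.74975057]
 [ 0.00604185 -0.82904559 -0.55914837  0.96339276]
 [ 0.          0.          0.          1.        ]]
```

View pics/t0.png

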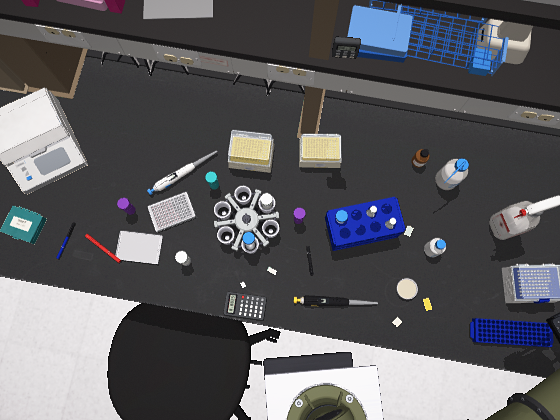

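View pics/s0.png

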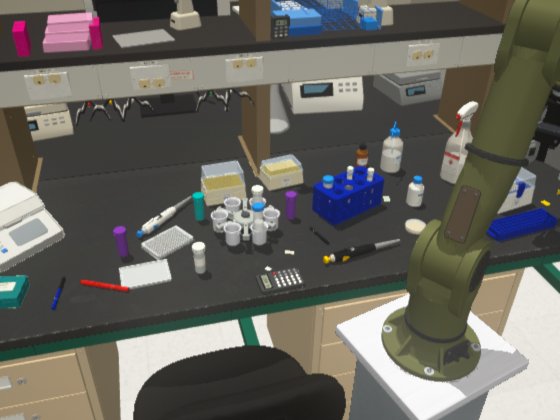

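The top view shows the rotor at about (247,220). The loaded tall tube (blue cap) is at (249,238) and the loaded short tube (white) at (267,201). The loose short tube is at (181,257). In the rack, the tall tube is at (341,217) and the slim ones are at (373,211) and (391,223).

Run:
```python
from h import *
a=load('t0'); p=a['pixels']
c=cv2.resize(p[180:270,165:415],None,fx=3.2,fy=3.2,interpolation=cv2.INTER_CUBIC); cv2.imwrite('pics/c1.png',c)
hsv=cv2.cvtColor(p,cv2.COLOR_BGR2HSV)
blue=cv2.inRange(hsv,(98,120,150),(112,255,255)); white=cv2.inRange(hsv,(0,0,190),(180,40,255))
for n,m in(('blue',blue),('white',white)):
    k,l,st,ce=cv2.connectedComponentsWithStats(m)
    for i in range(1,k):
        if 160<ce[i][0]<420 and 180<ce[i][1]<270 and st[i][4]>12: print(n,st[i],ce[i].round(1))
```

```text
blue [336 210  12  12 112] [341.4 215.3]
blue [243 232  12  12 110] [248.1 237.5]
white [234 186  17  16  70] [242.5 194.3]
white [225 190  54  60 643] [248.5 218.8]
white [148 192  47  40 580] [170.  211.5]
white [259 193  16  17 135] [265.9 199.4]
white [214 201  17  17  69] [222.2 209.7]
white [370 206   7   6  33] [373.1 208.7]
white [214 219  21   8  70] [223.  222.2]
white [390 218   6   6  29] [392.4 220.7]
white [262 220  17  17  62] [270.7 228.4]
white [217 227  17  16  64] [224.8 235.3]
white [404 226  10  11  64] [408.3 230.7]
white [225 236   4   4  13] [226.6 237.4]
white [255 237   4  13  19] [256.7 243.1]
white [241 241   6  11  15] [242.9 246.5]
white [175 251  12  12 110] [180.8 256.6]
```

View pics/c1.png

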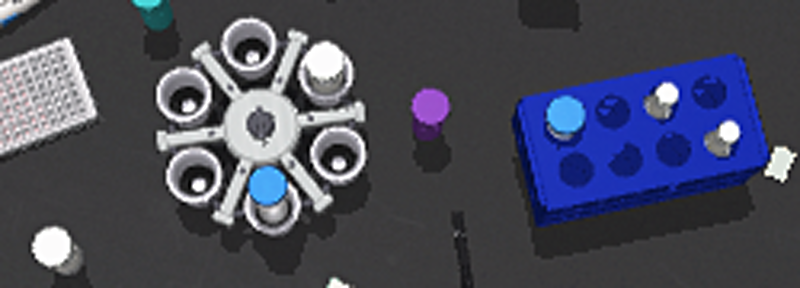

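The crop gives the targets. The bucket at crop (249,45) is opposite the loaded tall tube, (194,177) is opposite the loaded short tube, and (338,153) and (185,95) are for the slim tubes. Next I'll compute world positions.

Run:
```python
from h import *
a=load('t0')
rims=np.array([(249,45),(327,75),(338,153),(272,205),(194,177),(185,95)])/3.2+[165,180]
W=np.array([onplane(a,u,v,.062)[:2] for u,v in rims])
# fit centre + phase (75 mm, 60 deg steps), measured from empties
I=[0,2,4,5]; z=W[:,0]+1j*W[:,1]
print('rims',W.round(3).tolist())
k=np.arange(6); e=np.exp(-1j*np.pi/3*k)  # image clockwise
for sgn in(1,-1):
    E_=np.exp(sgn*1j*np.pi/3*k)[I]; A=np.c_[np.ones(4),E_]; s,r,*_=np.linalg.lstsq(A,z[I],rcond=None)
    print(sgn,s[0],abs(s[1]),np.angle(s[1]),'res',abs(A@s-z[I]).max()); 
    if abs(s[1])>.06:
        f=s[0]+.075*np.exp(1j*np.angle(s[1]))*np.exp(sgn*1j*np.pi/3*k); print('buckets',np.c_[f.real,f.imag].round(4).tolist())
for n,u,v,h in(('tall',341.4,215.3,.12),('tl',248.1,237.5,.132),('sl',266.4,199.6,.108),('slim1',373.1,208.7,.126),('slim2',392.4,220.7,.126),('short',180.8,256.6,.084),('nut',247,218.8,.068),('bottle',455,165,.15),('spray',520,212,.2)):
    p=onplane(a,u,v,h); print(n,p.round(4),np.hypot(*p[:2]).round(3),np.arctan2(p[1],p[0]).round(2))
c=lambda x,y:(x/3.2+165,y/3.2+180)
for q in((520,102),(738,55),(770,175),(540,225)): print('rackcorner',onplane(a,*c(*q),.094).round(3))
```

```text
rims [[0.661, 0.181], [0.628, 0.112], [0.555, 0.108], [0.513, 0.17], [0.543, 0.238], [0.619, 0.241]]
1 (0.5932574692929323+0.18854789029330096j) 0.01434488683336438 2.1789869967372053 res 0.07993843347290078
-1 (0.586681170912341+0.1749292793087338j) 0.07483741138764206 0.07581374161080737 res 0.0012928007729273983
buckets [[0.6615, 0.1806], [0.629, 0.113], [0.5542, 0.1073], [0.5119, 0.1692], [0.5444, 0.2369], [0.6192, 0.2425]]
tall [ 0.5622 -0.0904  0.12  ] 0.569 -0.16
tl [0.5185 0.1711 0.132 ] 0.546 0.32
sl [0.6271 0.1134 0.108 ] 0.637 0.18
slim1 [ 0.5724 -0.1792  0.126 ] 0.6 -0.3
slim2 [ 0.5343 -0.2281  0.126 ] 0.581 -0.4
short [0.489  0.3636 0.084 ] 0.609 0.64
nut [0.5854 0.1732 0.068 ] 0.61 0.29
bottle [ 0.6728 -0.4169  0.15  ] 0.791 -0.55
spray [ 0.5153 -0.5475  0.2   ] 0.752 -0.82
rackcorner [ 0.581 -0.056  0.094]
rackcorner [ 0.608 -0.254  0.094]
rackcorner [ 0.498 -0.267  0.094]
rackcorner [ 0.47  -0.062  0.094]
```

carry_out(motion=[[[0.32, 0.5, 0.03], -0.23], [[0.32, 0.5, 0.03], -0.23], [[0.32, 0.5, 0.03], -0.23], [[0.32, 0.5, 0.03], -0.23], [[0.32, 0.5, 0.03], -0.23], [[0.32, 0.5, 0.03], -0.23], [[0.32, 0.5, 0.03], -0.23], [[0.32, 0.5, 0.03], -0.23], [[0.32, 0.5, 0.03], -0.23], [[0.32, 0.5, 0.03], -0.23], [[0.32, 0.5, 0.03], -0.23], [[0.32, 0.5, 0.03], -0.23], [[0.32, 0.5, 0.03], -0.23], [[0.32, 0.5, 0.03], -0.23], [[0.32, 0.5, 0.03], -0.23], [[0.32, 0.5, 0.03], -0.23], [[0.32, 0.5, 0.03], -0.23], [[0.32, 0.5, 0.03], -0.23]], grip=-1, squeeze=20)

```text
time: 1.9
position: [0.5552, -0.1068, 0.2526]
tool_rot: [2.37, -2.062, 0.0]
ft_force: [0.0, -0.5, -0.2]
grip_width: 1.0
```

Run:
```python
from h import *
s=get_state(); print(s['time'],s['position'],s['tool_rot'],s['joint_positions'].round(2),s['ft_force'])
from scipy.spatial.transform import Rotation as R
r=R.from_rotvec(s['tool_rot']).as_matrix(); print(r.round(3), np.arctan2(r[1,0],r[0,0]))
d=shot('wrist','w1'); print(d['extrinsics'].round(3))
```

```text
1.9 [ 0.55521159 -0.10683134  0.25262186] [ 2.37024033e+00 -2.06153597e+00  3.25096859e-04] [ 0.58  0.16 -0.49  1.61  0.07  1.4  -1.35] [ 0.01240487 -0.46487668 -0.22381033]
[[ 0.139 -0.99  -0.   ]
 [-0.99  -0.139 -0.   ]
 [ 0.     0.    -1.   ]] -1.431706928828623
[[ 0.139 -0.96  -0.244  0.622]
 [-0.99  -0.135 -0.034 -0.098]
 [-0.     0.246 -0.969  0.416]
 [ 0.     0.     0.     1.   ]]
```

View pics/w1.png

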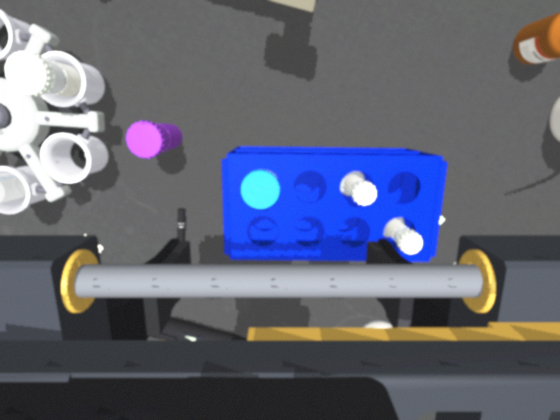

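The wrist view shows the tall tube's cap (cyan-looking) at (260,188). The slim caps are at (364,193) and (410,243). The rack is parallel to the jaws.

Run:
```python
from h import *
d=load('w1'); p=d['pixels']; hsv=cv2.cvtColor(p,cv2.COLOR_BGR2HSV)
m=cv2.inRange(hsv,(80,80,150),(105,255,255)); w=cv2.inRange(hsv,(0,0,215),(180,60,255))
for n,m in(('cap',m),('w',w)):
    k,l,st,ce=cv2.connectedComponentsWithStats(m[:260])
    for i in range(1,k):
        if 220<ce[i][0]<450 and 150<ce[i][1] and st[i][4]>60: print(n,st[i],onplane(d,*ce[i],.12 if n=='cap' else .126).round(4))
for u,v in((364,193),(410,243)): print(onplane(d,u,v,.126).round(4))
```

```text
cap [ 240  170   40   39 1240] [ 0.5625 -0.0902  0.12  ]
w [341 173  36  33 682] [ 0.5753 -0.1741  0.126 ]
w [386 219  37  36 674] [ 0.5393 -0.2222  0.126 ]
[ 0.5727 -0.178   0.126 ]
[ 0.5345 -0.2269  0.126 ]
```

carry_out(motion=[[[0.007, 0.0165, 0.0], 0], [[0.007, 0.0165, -0.03], 0], [[0.007, 0.0165, -0.07], 0], [[0.007, 0.0165, -0.1], 0], [[0.007, 0.0165, -0.125], 0], [[0.007, 0.0165, -0.145], 0], [[0.007, 0.0165, -0.156], 0], [[0.007, 0.0165, -0.156], 0], [[0.007, 0.0165, -0.156], 0], [[0.007, 0.0165, -0.156], 0]])

```text
time: 2.95
position: [0.5636, -0.0895, 0.0981]
tool_rot: [-2.371, 2.059, -0.004]
ft_force: [0.1, 0.4, 0.6]
grip_width: 0.995
```

carry_out(motion=[[[0, 0, 0], 0], [[0, 0, 0], 0], [[0, 0, 0], 0], [[0, 0, 0], 0], [[0, 0, 0], 0], [[0, 0, 0], 0], [[0, 0, 0], 0], [[0, 0, 0], 0]], grip=1, squeeze=20)

```text
time: 3.75
position: [0.5626, -0.0897, 0.0966]
tool_rot: [2.372, -2.059, 0.001]
ft_force: [-0.3, -0.2, -1.3]
grip_width: 0.39
```

carry_out(motion=[[[0, 0, 0.03], 0], [[0, 0, 0.07], 0], [[0, 0, 0.11], 0], [[0, 0, 0.15], 0], [[0, 0, 0.16], 0], [[0, 0, 0.16], 0], [[0.014, 0.04, 0.16], 0], [[0.03, 0.08, 0.16], 0], [[0.045, 0.12, 0.16], 0], [[0.06, 0.16, 0.16], 0], [[0.074, 0.2, 0.16], 0], [[0.088, 0.24, 0.16], 0], [[0.099, 0.27, 0.16], 0], [[0.099, 0.27, 0.16], 0], [[0.099, 0.27, 0.16], 0], [[0.099, 0.27, 0.16], 0]])

```text
time: 5.35
position: [0.6612, 0.1788, 0.2549]
tool_rot: [2.368, -2.06, -0.001]
ft_force: [0.7, -1.4, -1.0]
grip_width: 0.389
```

Run:
```python
from h import *
s=get_state(); print(s['time'],s['position'],s['tool_rot'],s['joint_positions'].round(2),s['grip_width'],s['ft_force'])
shot('wrist','w2'); shot('top','t2')
```

```text
5.35 [0.66120172 0.17875073 0.25493676] [ 2.36830691e+00 -2.05958258e+00 -6.57722378e-04] [ 0.12  0.45 -0.61  1.28  0.26  1.49 -1.9 ] 0.3886354428997663 [ 0.65300573 -1.39303368 -1.02096709]
```

View pics/w2.png

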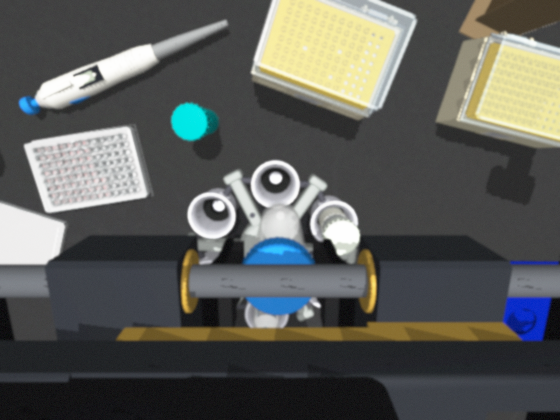

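The held cap is at (281,275). The bucket rim at (275,184) should be the target, so I'll check where it lies.

Run:
```python
from h import *
d=load('w2')
for u,v in((275,184),(213,214),(334,222)): print(onplane(d,u,v,.062).round(4))
print(proj(d,(.6615,.1806,.062)), proj(d,(.6192,.2425,.062)))
```

```text
[0.6636 0.1817 0.062 ]
[0.6227 0.2421 0.062 ]
[0.6318 0.1141 0.062 ]
[275.79650434 186.13248913] [212.30222762 217.1129785 ]
```

carry_out(motion=[[[0.001, 0.001, -0.03], 0], [[0.001, 0.001, -0.06], 0], [[0.001, 0.001, -0.085], 0], [[0.001, 0.001, -0.1], 0], [[0.001, 0.001, -0.115], 0], [[0.001, 0.001, -0.125], 0], [[0.001, 0.001, -0.135], 0], [[0.001, 0.001, -0.144], 0], [[0.001, 0.001, -0.144], 0], [[0.001, 0.001, -0.144], 0]])

```text
time: 6.45
position: [0.6627, 0.1818, 0.1129]
tool_rot: [-2.372, 2.059, -0.0]
ft_force: [0.3, -0.6, -0.1]
grip_width: 0.384
```

carry_out(motion=[[[0, 0, -0.002], 0], [[0, 0, -0.003], 0], [[0, 0, -0.003], 0]])

```text
time: 6.75
position: [0.6633, 0.1822, 0.1109]
tool_rot: [-2.371, 2.058, -0.002]
ft_force: [-0.2, -0.5, 4.6]
grip_width: 0.389
```

carry_out(motion=[[[0, 0, 0], 0], [[0, 0, 0], 0], [[0, 0, 0], 0], [[0, 0, 0], 0], [[0, 0, 0], 0], [[0, 0, 0.02], 0], [[0, 0, 0.05], 0], [[0, 0, 0.1], 0], [[0, 0, 0.14], 0], [[0, 0, 0.14], 0], [[0, 0, 0.14], 0]], grip=-0.15)

```text
time: 7.85
position: [0.663, 0.182, 0.2509]
tool_rot: [-2.371, 2.058, -0.002]
ft_force: [-0.2, -0.5, 0.4]
grip_width: 0.574
```

Run:
```python
from h import *
s=get_state(); print(s['time'],s['position'],s['grip_width'])
d=shot('wrist','w3'); p=d['pixels']; hsv=cv2.cvtColor(p,cv2.COLOR_BGR2HSV)
m=cv2.inRange(hsv,(80,80,120),(112,255,255))
k,l,st,ce=cv2.connectedComponentsWithStats(m)
for i in range(1,k):
    if st[i][4]>200: print(st[i],ce[i].round(1),onplane(d,*ce[i],.132).round(4))
```

```text
7.85 [0.66298655 0.18197803 0.25087871] 0.5744458181084483
[ 20  99  21  18 285] [ 29.6 107.4] [0.7121 0.3834 0.132 ]
[ 173  105   41   40 1190] [192.4 124.4] [0.7171 0.2573 0.132 ]
[ 261  168   42   40 1328] [280.9 187.2] [0.6774 0.1814 0.132 ]
```

View pics/w3.png

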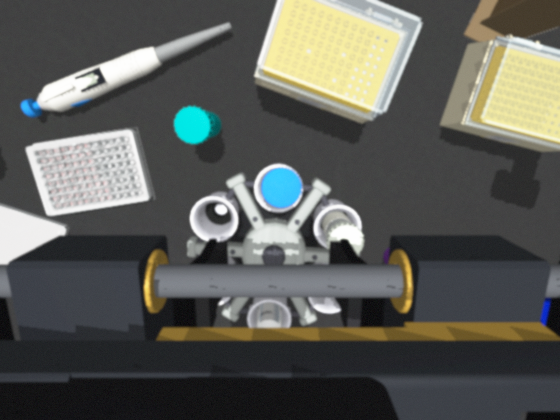

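The tall tube is in its bucket, but it may be leaning outward. I'll check it from the top once the arm is clear, on the way to the short tube.

carry_out(motion=[[[-0.035, 0.036, 0], 0], [[-0.07, 0.073, 0], 0], [[-0.105, 0.11, 0], 0], [[-0.14, 0.145, 0], 0], [[-0.174, 0.182, 0], 0], [[-0.174, 0.182, 0], 0], [[-0.174, 0.182, 0], 0], [[-0.174, 0.182, 0], 0]], grip=-1)

```text
time: 8.7
position: [0.4894, 0.3619, 0.2482]
tool_rot: [2.368, -2.06, 0.001]
ft_force: [0.1, -0.2, -0.0]
grip_width: 0.993
```

Run:
```python
from h import *
s=get_state(); print(s['time'],s['position'],s['joint_positions'].round(2),s['grip_width'])
a=shot('top','t4'); b=shot('scene','s4'); w=shot('wrist','w4')
A=cv2.resize(a['pixels'][170:280,160:320],(800,550)[:2],interpolation=cv2.INTER_CUBIC)[:, :400] if 0 else cv2.resize(a['pixels'][170:270,200:300],(400,400),interpolation=cv2.INTER_CUBIC)
B=cv2.resize(b['pixels'][170:270,200:300],(400,400),interpolation=cv2.INTER_CUBIC)
cv2.imwrite('pics/c4.png',np.hstack([A,B]))
for n,d in(('top',a),('wrist',w)):
  hsv=cv2.cvtColor(d['pixels'],cv2.COLOR_BGR2HSV)
  m=cv2.inRange(hsv,(85,120,120),(112,255,255)); k,l,st,ce=cv2.connectedComponentsWithStats(m)
  for i in range(1,k):
    if st[i][4]>60: print(n,st[i],ce[i].round(1),onplane(d,*ce[i],.132).round(4))
```

```text
8.7 [0.48935302 0.36187561 0.24815768] [-0.09  0.3  -0.73  1.5   0.2   1.42 -2.26] 0.9931179165828092
top [ 347    0  162   74 4420] [414.7  34.6] [ 1.0948 -0.3687  0.132 ]
top [444 158  25  25 140] [460.2 166. ] [ 0.6742 -0.4378  0.132 ]
top [205 171  12  13 106] [210.7 176.7] [0.6991 0.2636 0.132 ]
top [235 177  12  11 104] [240.7 181.9] [0.6774 0.181  0.132 ]
top [  0 206  42  36 702] [ 20.9 223.4] [0.6078 0.7863 0.132 ]
top [243 232  12  12 113] [248.2 237.4] [0.5186 0.1707 0.132 ]
top [437 240   9   9  65] [440.8 243.8] [ 0.4586 -0.3493  0.132 ]
wrist [535   0  25  14 234] [549.4   5.2] [0.6625 0.1883 0.132 ]
wrist [ 485  180   48   42 1584] [508.9 200.2] [0.5194 0.174  0.132 ]
```

View pics/c4.png

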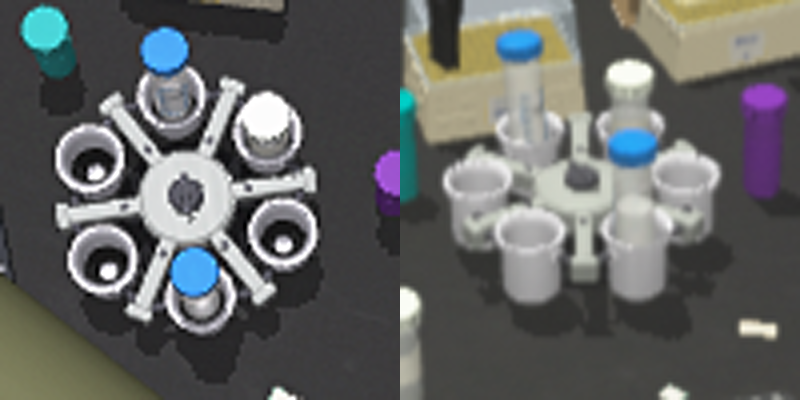

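View pics/w4.png

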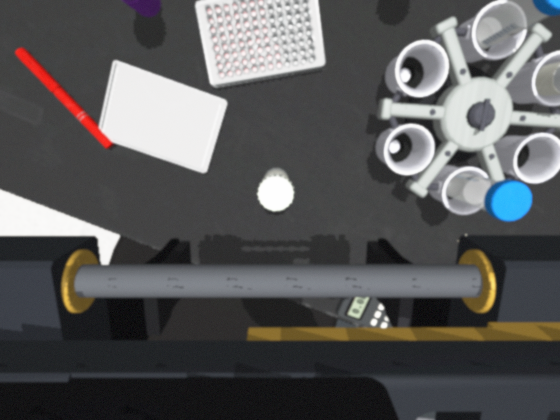

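The scene crop shows the newly placed tall tube standing higher than the loaded one, so it may not be fully down. I'll triangulate its cap. The short tube is at (276,193) in the wrist view.

```bash
cat >> h.py <<'E'
def tri(obs):
    A=np.zeros((3,3));b=np.zeros(3)
    for d,u,v in obs:
        E=d['extrinsics'];r=E[:3,:3]@np.linalg.solve(d['mtx'],[u,v,1.]);r/=np.linalg.norm(r);P=np.eye(3)-np.outer(r,r);A+=P;b+=P@E[:3,3]
    return np.linalg.solve(A,b)
def blobs(d,lo,hi,amin,box):
    k,l,st,ce=cv2.connectedComponentsWithStats(cv2.inRange(cv2.cvtColor(d['pixels'],cv2.COLOR_BGR2HSV),lo,hi))
    return [(st[i].tolist(),ce[i].round(1).tolist()) for i in range(1,k) if st[i][4]>=amin and box[0]<ce[i][0]<box[2] and box[1]<ce[i][1]<box[3]]
E
python3 - <<'E'
from h import *
a,b,w=load('t4'),load('s4'),load('w4')
print(blobs(b,(98,120,120),(112,255,255),20,(200,160,300,280)))
# cap-top ellipse centres in the scene crop (x4, origin 200,170)
B=lambda x,y:(b,x/4+200,y/4+170)
print('tall new ',tri([(a,240.7,181.9),B(520,43)]).round(4))
print('tall load',tri([(a,248.2,237.4),B(632,142)]).round(4))
print('short load',tri([(a,266.2,199.6),B(631,73)]).round(4))
print(onplane(w,276,193,.084).round(4), blobs(w,(0,0,225),(180,50,255),200,(240,150,310,230)))
E
```

```text
[([224, 178, 11, 7, 67], [229.3, 181.0]), ([252, 202, 12, 10, 92], [257.6, 206.3])]
tall new  [0.5432 0.0806 0.2252]
tall load [0.4065 0.0794 0.2128]
short load [0.4959 0.0216 0.2045]
[0.4892 0.363  0.084 ] [([258, 176, 35, 35, 944], [275.3, 192.8])]
```

Run:
```python
from h import *
a,b,w=load('t4'),load('s4'),load('w4')
B=lambda x,y:(b,(x-400)/4+200,y/4+170)
print('tall new ',tri([(a,240.7,181.9),B(520,43)]).round(4))
print('tall load',tri([(a,248.2,237.4),B(632,142)]).round(4))
print('short load',tri([(a,266.2,199.6),B(631,73)]).round(4))
```

```text
tall new  [0.6789 0.1802 0.1247]
tall load [0.5194 0.1707 0.1278]
short load [0.6273 0.1139 0.1068]
```

The heights agree with seated, but the new tall tube's top lies about 17 mm outward of the bucket centre. That is a lean of roughly 0.15 to 0.18 rad, so I'll straighten it later with the jaws radial. First I'll pick up the short tube.

carry_out(motion=[[[0, 0, -0.02], 0.13], [[0, 0, -0.06], 0.26], [[0, 0, -0.1], 0.39], [[0, 0, -0.135], 0.49], [[0, 0, -0.16], 0.49], [[0, 0, -0.18], 0.49], [[0, 0, -0.191], 0.49], [[0, 0, -0.191], 0.49], [[0, 0, -0.191], 0.49], [[0, 0, -0.191], 0.49]])

```text
time: 9.85
position: [0.4895, 0.3643, 0.06]
tool_rot: [-2.799, 1.422, -0.002]
ft_force: [0.4, -0.1, 0.3]
grip_width: 1.002
```

carry_out(motion=[[[0, 0, 0], 0], [[0, 0, 0], 0], [[0, 0, 0], 0], [[0, 0, 0], 0], [[0, 0, 0], 0], [[0, 0, 0], 0], [[0, 0, 0], 0], [[0, 0, 0], 0]], grip=1)

```text
time: 10.65
position: [0.4885, 0.3637, 0.0585]
tool_rot: [2.801, -1.423, -0.0]
ft_force: [0.3, -0.3, 0.1]
grip_width: 0.374
```

carry_out(motion=[[[0, 0, 0.04], 0], [[0, 0, 0.08], 0], [[0, 0, 0.12], 0], [[0, 0, 0.13], 0], [[0.015, -0.034, 0.13], 0], [[0.03, -0.068, 0.13], 0], [[0.044, -0.1, 0.13], 0], [[0.0565, -0.127, 0.13], 0], [[0.0565, -0.127, 0.13], 0], [[0.0565, -0.127, 0.13], 0], [[0.0565, -0.127, 0.1], 0], [[0.0565, -0.127, 0.07], 0], [[0.0565, -0.127, 0.05], 0], [[0.0565, -0.127, 0.04], 0], [[0.0565, -0.127, 0.032], 0], [[0.0565, -0.127, 0.028], 0], [[0.0565, -0.127, 0.028], 0], [[0.0565, -0.127, 0.028], 0]])

```text
time: 12.45
position: [0.5456, 0.2371, 0.0875]
tool_rot: [-2.8, 1.422, -0.002]
ft_force: [-0.2, 0.4, -0.3]
grip_width: 0.374
```

carry_out(motion=[[[0, 0, -0.002], 0], [[0, 0, -0.004], 0], [[0, 0, -0.004], 0], [[0, 0, -0.004], 0]])

```text
time: 12.85
position: [0.545, 0.2366, 0.0826]
tool_rot: [2.801, -1.423, 0.0]
ft_force: [-0.1, -0.5, -0.9]
grip_width: 0.375
```

carry_out(motion=[[[0, 0, 0], 0], [[0, 0, 0], 0], [[0, 0, 0], 0], [[0, 0, 0], 0], [[0, 0, 0.03], 0], [[0, 0, 0.08], 0], [[0, 0, 0.13], 0], [[0, 0, 0.16], 0], [[0, 0, 0.16], 0.14], [[0.03, -0.014, 0.16], 0.28], [[0.06, -0.028, 0.16], 0.42], [[0.09, -0.042, 0.16], 0.56], [[0.1175, -0.0555, 0.16], 0.7], [[0.1175, -0.0555, 0.16], 0.84], [[0.1175, -0.0555, 0.16], 0.98], [[0.1175, -0.0555, 0.16], 1.02], [[0.1175, -0.0555, 0.16], 1.02], [[0.1175, -0.0555, 0.16], 1.02]], grip=-0.05)

```text
time: 14.65
position: [0.6625, 0.1811, 0.2425]
tool_rot: [3.139, 0.124, -0.0]
ft_force: [-0.1, 0.0, -0.4]
grip_width: 0.527
```

Run:
```python
from h import *
s=get_state(); print(s['time'],s['position'],s['joint_positions'].round(2),s['grip_width'])
w=shot('wrist','w5'); b=shot('scene','s5')
B=cv2.resize(b['pixels'][165:270,195:300],(420,420),interpolation=cv2.INTER_CUBIC)
cv2.imwrite('pics/c5.png',np.hstack([w['pixels'][:,:380],B]))
```

```text
14.65 [0.66251678 0.18110256 0.24249785] [ 0.27  0.52 -0.86  1.29  0.39  1.49 -0.47] 0.5272498876397056
```

View pics/c5.png

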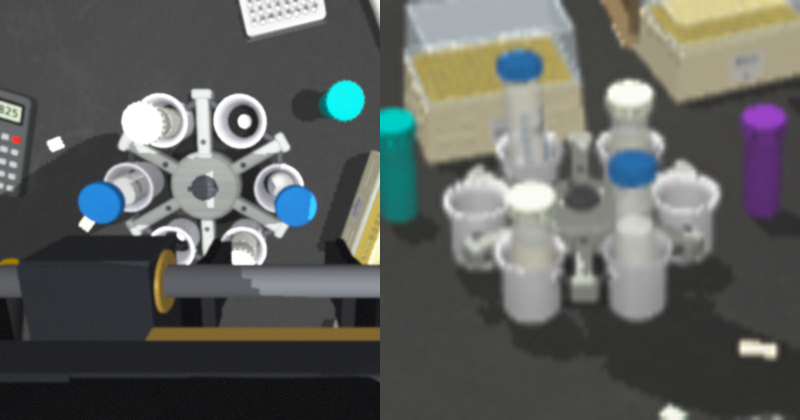

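The short tube is seated upright. The tall one visibly leans outward, so I'll take hold of it with the jaws radial, straighten it and press it home.

carry_out(motion=[[[0.006, 0, 0], 0], [[0.006, 0, -0.02], 0], [[0.006, 0, -0.05], 0], [[0.006, 0, -0.08], 0], [[0.006, 0, -0.11], 0], [[0.006, 0, -0.125], 0], [[0.006, 0, -0.133], 0], [[0.006, 0, -0.133], 0], [[0.006, 0, -0.133], 0], [[0.006, 0, -0.133], 0]], grip=-0.61)

```text
time: 15.75
position: [0.6695, 0.1816, 0.1114]
tool_rot: [-3.138, -0.125, -0.004]
ft_force: [-0.2, 0.2, 0.1]
grip_width: 0.806
```

carry_out(motion=[[[0, 0, 0], 0], [[0, 0, 0], 0], [[0, 0, 0], 0], [[0, 0, 0], 0], [[0, 0, 0], 0], [[0, 0, 0], 0], [[-0.003, 0, 0], 0], [[-0.006, 0, 0], 0], [[-0.006, 0, 0], 0]], grip=1, squeeze=15)

```text
time: 16.65
position: [0.6634, 0.1813, 0.1105]
tool_rot: [-3.139, -0.126, -0.005]
ft_force: [1.9, 0.4, 1.4]
grip_width: 0.386
```

carry_out(motion=[[[-0.0005, 0, 0.005], 0], [[-0.0005, 0, 0.01], 0], [[-0.0005, 0, 0.01], 0], [[-0.0005, 0, 0.005], 0], [[-0.0005, 0, 0.0], 0], [[-0.0005, 0, -0.002], 0], [[-0.0005, 0, -0.002], 0], [[-0.0005, 0, -0.002], 0]])

```text
time: 17.45
position: [0.6634, 0.1819, 0.1103]
tool_rot: [-3.138, -0.125, -0.006]
ft_force: [-1.3, -1.2, 12.4]
grip_width: 0.391
```

carry_out(motion=[[[0, 0, -0.001], 0], [[0, 0, -0.002], 0], [[0, 0, -0.002], 0], [[0, 0, -0.002], 0]])

```text
time: 17.85
position: [0.6644, 0.1821, 0.1098]
tool_rot: [-3.138, -0.125, -0.01]
ft_force: [-0.5, -2.1, 15.9]
grip_width: 0.391
```

carry_out(motion=[[[0, 0, 0.002], 0], [[0, 0, 0.003], 0], [[0, 0, 0.003], 0]])

```text
time: 18.15
position: [0.6637, 0.1815, 0.1105]
tool_rot: [-3.138, -0.125, -0.007]
ft_force: [1.7, 0.0, 7.7]
grip_width: 0.386
```

carry_out(motion=[[[0, 0, 0], 0], [[0, 0, 0], 0], [[0, 0, 0], 0], [[0, 0, 0], 0], [[0, 0, 0.03], 0], [[0, 0, 0.08], 0], [[0, 0, 0.13], 0], [[0, 0, 0.14], 0], [[-0.01, -0.03, 0.14], 0], [[-0.02, -0.08, 0.14], 0], [[-0.02, -0.13, 0.14], 0], [[-0.02, -0.17, 0.14], 0], [[-0.02, -0.17, 0.14], 0], [[-0.02, -0.17, 0.14], 0]], grip=-0.15)

```text
time: 19.55
position: [0.6418, 0.0095, 0.2479]
tool_rot: [-3.139, -0.121, 0.001]
ft_force: [-0.5, 0.3, 0.2]
grip_width: 0.577
```

Run:
```python
from h import *
s=get_state(); print(s['time'],s['position'],s['joint_positions'].round(2),s['grip_width'])
a=shot('top','t6'); b=shot('scene','s6'); w=shot('wrist','w6')
for d in (a,b): print(blobs(d,(98,110,110),(112,255,255),20,(200,150,300,280)))
A,B=[cv2.resize(d['pixels'][165:270,195:300],(400,400),interpolation=cv2.INTER_CUBIC) for d in(a,b)]
cv2.imwrite('pics/c6.png',np.hstack([A,B]))
```

```text
19.55 [0.64183511 0.00950968 0.24788989] [ 0.58  0.41 -0.86  1.41  0.31  1.46 -0.19] 0.5765555054923225
[([242, 179, 12, 13, 118], [247.5, 184.8]), ([242, 232, 13, 12, 117], [248.2, 237.5])]
[([231, 178, 11, 7, 70], [236.2, 180.9]), ([252, 202, 13, 10, 97], [257.8, 206.5])]
```

View pics/c6.png

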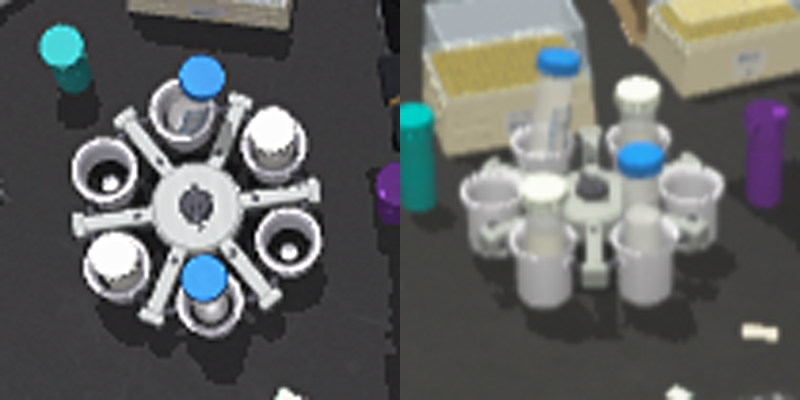

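The tall tube now leans sideways, towards the right in the top view. I'll triangulate its cap against the loaded one as reference, and locate the real bucket centre and hole.

Run:
```python
from h import *
a,b,w,w2=load('t6'),load('s6'),load('w6'),load('w2')
print('new ',tri([(a,247.5,184.8),(b,236.2,180.9)]).round(4)); print('load',tri([(a,248.2,237.5),(b,257.8,206.5)]).round(4))
# crop scale 400/105, origin 195,165: rim ellipses top view
for x,y in((183,110),(104,172),(290,241),(212,305),(116,265)): print(onplane(a,x*105/400+195,y*105/400+165,.062).round(4))
# holes (bright spot in cushion) at z .024 from wrist2 / top
print('bright spots top t0',[ (onplane(load('t0'),x/3.2+165,y/3.2+180,.024)[:3].round(4)) for x,y in((257,62),(193,102),(338,160),(198,186))])
print('spot wrist2',onplane(w2,276,178,.024).round(4),onplane(w2,217,207,.024).round(4))
```

```text
new  [0.6699 0.1629 0.1237]
load [0.5198 0.171  0.1243]
[0.6619 0.1799 0.062 ]
[0.6181 0.2428 0.062 ]
[0.5534 0.1064 0.062 ]
[0.5095 0.1683 0.062 ]
[0.5457 0.2379 0.062 ]
bright spots top t0 [array([0.6551, 0.176 , 0.024 ]), array([0.6217, 0.2376, 0.024 ]), array([0.5562, 0.1081, 0.024 ]), array([0.5424, 0.2376, 0.024 ])]
spot wrist2 [0.6637 0.1809 0.024 ] [0.6205 0.2441 0.024 ]
```

carry_out(motion=[[[0.004, 0.03, 0], -0.14], [[0.008, 0.06, 0], -0.28], [[0.012, 0.09, 0], -0.42], [[0.016, 0.12, 0], -0.56], [[0.02, 0.14, 0], -0.7], [[0.0235, 0.1645, 0], -0.84], [[0.0235, 0.1645, 0], -0.98], [[0.0235, 0.1645, 0], -1.12], [[0.0235, 0.1645, 0], -1.21], [[0.0235, 0.1645, 0], -1.21], [[0.0235, 0.1645, -0.03], -1.21], [[0.0235, 0.1645, -0.06], -1.21], [[0.0235, 0.1645, -0.09], -1.21], [[0.0235, 0.1645, -0.115], -1.21], [[0.0235, 0.1645, -0.13], -1.21], [[0.0235, 0.1645, -0.138], -1.21], [[0.0235, 0.1645, -0.138], -1.21], [[0.0235, 0.1645, -0.138], -1.21], [[0.0235, 0.1645, -0.138], -1.21]], grip=-0.61)

```text
time: 21.6
position: [0.6665, 0.1761, 0.1123]
tool_rot: [-2.652, 1.681, -0.003]
ft_force: [0.8, 0.4, -0.0]
grip_width: 0.803
```

carry_out(motion=[[[0, 0, 0], 0], [[0, 0, 0], 0], [[0, 0, 0], 0], [[0, 0, 0], 0], [[0, 0, 0], 0], [[0, 0, 0], 0], [[0, 0, 0], 0]], grip=1, squeeze=10)

```text
time: 22.3
position: [0.6655, 0.1756, 0.1106]
tool_rot: [2.653, -1.682, 0.0]
ft_force: [-0.0, -0.0, 0.0]
grip_width: 0.391
```

carry_out(motion=[[[-0.002, 0.003, 0.004], 0], [[-0.0035, 0.005, 0.009], 0], [[-0.0035, 0.005, 0.014], 0], [[-0.0035, 0.005, 0.014], 0], [[-0.0035, 0.005, 0.014], 0], [[-0.0035, 0.005, 0.014], 0]])

```text
time: 22.9
position: [0.6622, 0.1805, 0.1249]
tool_rot: [-2.653, 1.682, -0.001]
ft_force: [1.1, -1.4, 0.8]
grip_width: 0.394
```

Run:
```python
from h import *
s=get_state(); print(s['time'],s['position'],s['grip_width'],s['ft_force'].round(2),s['torque'].round(3))
b=shot('scene','s7'); a=shot('top','t7')
A,B=[cv2.resize(d['pixels'][150:255,195:300],(400,400),interpolation=cv2.INTER_CUBIC) for d in(a,b)]
cv2.imwrite('pics/c7.png',np.hstack([A,B]))
```

```text
22.9 [0.66223144 0.18052614 0.12488089] 0.3941449447579374 [ 1.09 -1.38  0.82] [-0.394 -0.215  0.025]
```

View pics/c7.png

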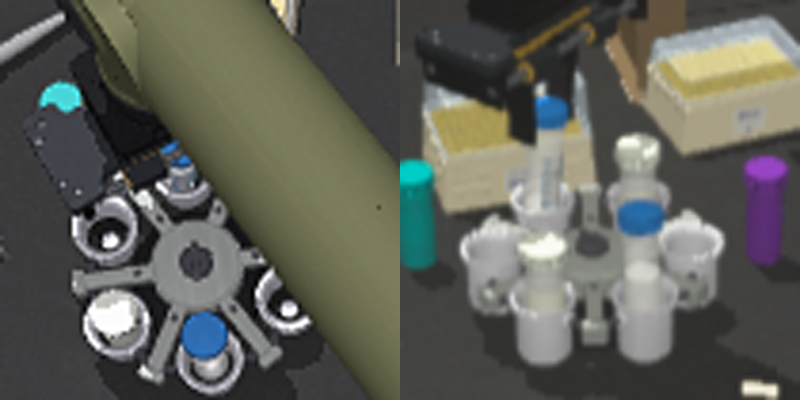

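Held, the tube now looks upright, but there is a small lateral load, so it's still slightly tilted in the grip. I'll lift it clear, squeeze harder so the pads align the cap, and lower it again.

carry_out(motion=[[[0, 0, 0.02], 0], [[0, 0, 0.05], 0], [[0, 0, 0.075], 0], [[0, 0, 0.075], 0], [[0, 0, 0.075], 0], [[0, 0, 0.075], 0], [[0, 0, 0.075], 0]], grip=1, squeeze=45)

```text
time: 23.7
position: [0.6612, 0.1804, 0.1978]
tool_rot: [2.652, -1.681, -0.003]
ft_force: [-0.4, 0.3, 0.3]
grip_width: 0.379
```

Run:
```python
from h import *
s=get_state(); print(s['time'],s['position'],s['grip_width'],s['ft_force'].round(2),s['torque'].round(3))
b=shot('scene','s8'); w=shot('wrist','w8')
B=cv2.resize(b['pixels'][130:240,190:290],(400,440),interpolation=cv2.INTER_CUBIC); W=cv2.resize(w['pixels'][100:330,180:380],(382,440))
cv2.imwrite('pics/c8.png',np.hstack([B,W]))
```

```text
23.7 [0.66118997 0.18042079 0.19778244] 0.3792589634018201 [-0.39  0.28  0.29] [-0.004  0.     0.014]
```

View pics/c8.png

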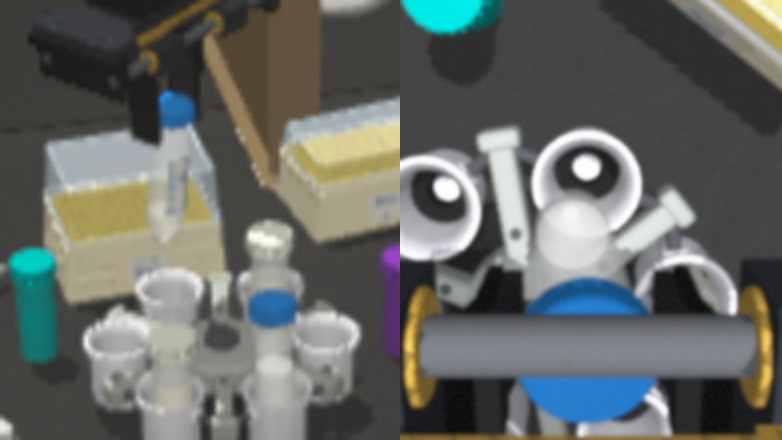

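Run:
```python
from h import *
b,w=load('s8'),load('w8')
tip=tri([(b,230.5,189.0),(w,270.6,219)]); print('tip',tip.round(4))
print('vertical tip would be', proj(b,(.6612,.1804,.1052)),proj(w,(.6612,.1804,.1052)))
top=(.6612,.1804,.221); print(proj(b,top),proj(w,top), 'cap scene px',177/4+190,97/4+130)
print('hole/rim',onplane(w,180+(586-400)/1.91,100+185/1.91,.062).round(4),onplane(w,180+(587-400)/1.91,100+167/1.91,.024).round(4))
```

```text
tip [0.656  0.1858 0.1108]
vertical tip would be [232.34223894 189.10299099] [277.60481608 211.45839076]
[230.98637342 154.40491404] [276.98518843 279.3972939 ] cap scene px 234.25 154.25
hole/rim [0.6627 0.1814 0.062 ] [0.6639 0.1815 0.024 ]
```

The tip hangs about 5 mm off to (−x,+y), so the tube is tilted about 0.065 rad in the grip. I'll put the tip over the hole, lower it in, then loosen the squeeze and bring the cap over the centre before letting go.

carry_out(motion=[[[0.0065, -0.0045, 0], 0], [[0.0065, -0.0045, 0], 0], [[0.0065, -0.0045, -0.03], 0], [[0.0065, -0.0045, -0.055], 0], [[0.0065, -0.0045, -0.07], 0], [[0.0065, -0.0045, -0.077], 0], [[0.0065, -0.0045, -0.082], 0], [[0.0065, -0.0045, -0.082], 0], [[0.0065, -0.0045, -0.082], 0]])

```text
time: 24.7
position: [0.6692, 0.1765, 0.1188]
tool_rot: [-2.652, 1.681, -0.002]
ft_force: [-0.1, -0.1, 0.1]
grip_width: 0.377
```

carry_out(motion=[[[0, 0, -0.002], 0], [[0, 0, -0.003], 0], [[0, 0, -0.003], 0]])

```text
time: 25.0
position: [0.6686, 0.1761, 0.1147]
tool_rot: [2.653, -1.682, 0.001]
ft_force: [-0.3, -0.3, -0.5]
grip_width: 0.381
```

carry_out(motion=[[[0, 0, -0.002], 0], [[0, 0, -0.003], 0], [[0, 0, -0.003], 0]])

```text
time: 25.3
position: [0.6684, 0.1761, 0.1114]
tool_rot: [2.653, -1.682, -0.0]
ft_force: [-1.1, 0.5, -0.8]
grip_width: 0.378
```

carry_out(motion=[[[0, 0, -0.002], 0], [[0, 0, -0.002], 0], [[0, 0, -0.002], 0]])

```text
time: 25.6
position: [0.6688, 0.1763, 0.1103]
tool_rot: [-2.653, 1.682, -0.001]
ft_force: [-0.7, -0.1, 3.6]
grip_width: 0.377
```

carry_out(motion=[[[0, 0, 0], 0], [[0, 0, 0], 0], [[-0.002, 0.0017, 0], 0], [[-0.004, 0.0033, 0], 0], [[-0.006, 0.005, -0.001], 0], [[-0.006, 0.005, -0.001], 0], [[-0.006, 0.005, -0.001], 0]], grip=1, squeeze=3)

```text
time: 26.3
position: [0.6623, 0.1813, 0.1084]
tool_rot: [2.653, -1.682, -0.0]
ft_force: [-0.2, 0.2, 1.5]
grip_width: 0.392
```

Run:
```python
from h import *
s=get_state(); print(s['time'],s['position'],s['grip_width'],s['ft_force'].round(2),s['torque'].round(3))
b=shot('scene','s9'); print(blobs(b,(98,110,80),(112,255,255),20,(200,150,300,280)))
for z in(.132,): print(proj(b,(.662,.1805,z)))
```

```text
26.3 [0.66228776 0.18133798 0.10842465] 0.39168492618889955 [-0.18  0.22  1.48] [0.135 0.04  0.039]
[([230, 179, 9, 10, 72], [233.9, 183.4]), ([252, 203, 12, 9, 93], [257.6, 206.8])]
[231.88752284 181.20665094]
```

carry_out(motion=[[[0, 0, 0], 0], [[0, 0, 0], 0], [[0, 0, 0], 0], [[0, 0, 0], 0], [[0, 0, 0], 0], [[0, 0, 0], 0]], grip=0.14)

```text
time: 26.95
position: [0.6625, 0.1811, 0.1085]
tool_rot: [2.653, -1.682, -0.0]
ft_force: [0.5, 0.0, -0.5]
grip_width: 0.427
```

carry_out(motion=[[[0, 0, 0], 0], [[0, 0, 0], 0], [[0, 0, 0], 0], [[0, 0, 0], 0], [[0, 0, 0.03], 0], [[0, 0, 0.08], 0], [[0, 0, 0.13], 0], [[0, 0, 0.14], 0], [[-0.01, -0.03, 0.14], 0], [[-0.02, -0.08, 0.14], 0], [[-0.02, -0.13, 0.14], 0], [[-0.02, -0.17, 0.14], 0], [[-0.02, -0.17, 0.14], 0], [[-0.02, -0.17, 0.14], 0]], grip=-0.15)

```text
time: 28.35
position: [0.6425, 0.0096, 0.2483]
tool_rot: [2.651, -1.686, -0.001]
ft_force: [0.5, 0.6, 0.4]
grip_width: 0.572
```

Run:
```python
from h import *
s=get_state(); print(s['time'],s['position'],s['joint_positions'].round(2),s['grip_width'])
a=shot('top','t10'); b=shot('scene','s10')
A=blobs(a,(98,110,110),(112,255,255),20,(200,150,300,280)); B=blobs(b,(98,110,110),(112,255,255),20,(200,150,300,280)); print(A,B)
for i in range(min(len(A),len(B))): print(tri([(a,*A[i][1]),(b,*B[i][1])]).round(4))
```

```text
28.35 [0.64245376 0.00958956 0.24827263] [ 0.42  0.36 -0.63  1.41  0.21  1.44 -1.33] 0.5718700173200364
[([238, 186, 12, 12, 109], [243.1, 191.6]), ([242, 232, 13, 12, 117], [248.2, 237.5])] [([230, 181, 11, 9, 86], [234.9, 184.9]), ([252, 202, 13, 10, 97], [257.8, 206.5])]
[0.651  0.1764 0.1241]
[0.5198 0.171  0.1243]
```

The tall tube is now down at the same height as the loaded one. Its top is about 11 mm off centre, a lean of about 0.1 rad, which is similar to the loaded tube. I'll keep it and go on to the slim tubes.

carry_out(motion=[[[-0.017, -0.045, 0], -0.1], [[-0.034, -0.09, 0], -0.2], [[-0.05, -0.14, 0], -0.3], [[-0.07, -0.188, 0], -0.3], [[-0.07, -0.188, 0], -0.3], [[-0.07, -0.188, 0], -0.3], [[-0.07, -0.188, -0.03], -0.3], [[-0.07, -0.188, -0.07], -0.3], [[-0.07, -0.188, -0.11], -0.3], [[-0.07, -0.188, -0.135], -0.3], [[-0.07, -0.188, -0.149], -0.3], [[-0.07, -0.188, -0.149], -0.3], [[-0.07, -0.188, -0.149], -0.3], [[-0.07, -0.188, -0.149], -0.3]], grip=-0.5, squeeze=20)

```text
time: 29.85
position: [0.5742, -0.1765, 0.1016]
tool_rot: [-2.372, 2.058, -0.005]
ft_force: [0.1, -0.6, 0.1]
grip_width: 0.748
```

carry_out(motion=[[[0, 0, 0], 0], [[0, 0, 0], 0], [[0, 0, 0], 0], [[0, 0, 0], 0], [[0, 0, 0], 0], [[0, 0, 0], 0], [[0, 0, 0], 0], [[0, 0, 0], 0]], grip=1, squeeze=20)

```text
time: 30.65
position: [0.5725, -0.1768, 0.0995]
tool_rot: [2.372, -2.06, -0.0]
ft_force: [-0.3, -0.4, -0.3]
grip_width: 0.21
```

carry_out(motion=[[[0, 0, 0.03], 0], [[0, 0, 0.07], 0], [[0, 0, 0.11], 0], [[0, 0, 0.15], 0], [[0, 0, 0.168], 0], [[0, 0, 0.168], 0], [[0.005, 0.045, 0.168], 0], [[0.01, 0.09, 0.168], 0], [[0.015, 0.135, 0.168], 0], [[0.02, 0.18, 0.168], 0], [[0.025, 0.225, 0.168], 0], [[0.03, 0.27, 0.168], 0], [[0.035, 0.315, 0.168], 0], [[0.04, 0.36, 0.168], 0], [[0.046, 0.4, 0.168], 0], [[0.0465, 0.4195, 0.168], 0], [[0.0465, 0.4195, 0.168], 0], [[0.0465, 0.4195, 0.168], 0], [[0.0465, 0.4195, 0.168], 0]])

```text
time: 32.55
position: [0.6194, 0.2403, 0.2666]
tool_rot: [2.368, -2.061, 0.001]
ft_force: [-0.1, 0.1, 0.5]
grip_width: 0.205
```

Run:
```python
from h import *
s=get_state(); print(s['time'],s['position'],s['joint_positions'].round(2),s['grip_width'],s['ft_force'].round(2))
w=shot('wrist','w11'); b=shot('scene','s11')
print(proj(w,(.6192,.2425,.062)),proj(b,(s['position'][0],s['position'][1],.168)))
B=cv2.resize(b['pixels'][100:240,170:290],(360,420),interpolation=cv2.INTER_CUBIC)
cv2.imwrite('pics/c11.png',np.hstack([B,w['pixels'][:,100:500]]))
```

```text
32.55 [0.619403   0.24034971 0.26661939] [ 0.09  0.42 -0.7   1.32  0.27  1.5  -2.02] 0.20502585839562842 [-0.14  0.13  0.53]
[275.48301434 184.74208209] [218.71823838 182.54473248]
```

View pics/c11.png

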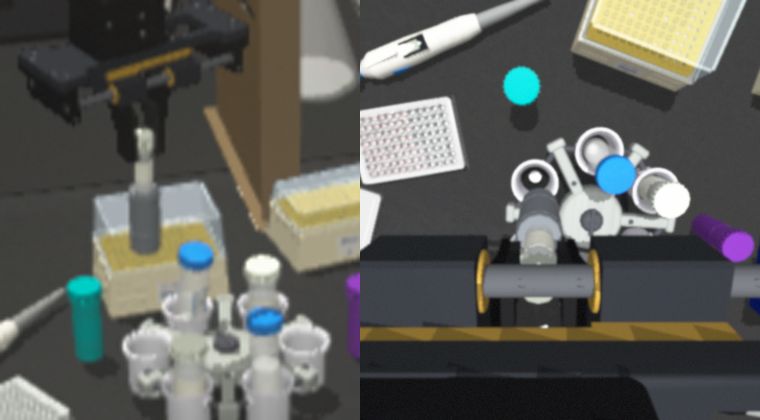

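The slim tube hangs plumb and its foot projects where expected. The target rim at (275,182) matches its predicted pixel, so I'm lowering it.

carry_out(motion=[[[0.0005, 0, -0.03], 0], [[0.0005, 0, -0.06], 0], [[0.0005, 0, -0.085], 0], [[0.0005, 0, -0.1], 0], [[0.0005, 0, -0.115], 0], [[0.0005, 0, -0.125], 0], [[0.0005, 0, -0.135], 0], [[0.0005, 0, -0.144], 0], [[0.0005, 0, -0.145], 0], [[0.0005, 0, -0.147], 0], [[0.0005, 0, -0.147], 0], [[0.0005, 0, -0.147], 0]])

```text
time: 33.85
position: [0.6209, 0.2432, 0.1228]
tool_rot: [-2.37, 2.058, -0.003]
ft_force: [0.2, -0.6, 6.9]
grip_width: 0.202
```

carry_out(motion=[[[0, 0, 0.001], 0], [[0, 0, 0.001], 0], [[0, 0, 0.001], 0], [[0, 0, 0.001], 0], [[0, 0, 0.001], 0], [[0, 0, 0.03], 0], [[0, 0, 0.08], 0], [[0, 0, 0.13], 0], [[0, 0, 0.14], 0], [[-0.009, -0.05, 0.14], 0], [[-0.018, -0.1, 0.14], 0], [[-0.027, -0.15, 0.14], 0], [[-0.036, -0.2, 0.14], 0], [[-0.045, -0.25, 0.14], 0], [[-0.054, -0.3, 0.14], 0], [[-0.063, -0.35, 0.14], 0], [[-0.072, -0.4, 0.14], 0], [[-0.081, -0.45, 0.14], 0], [[-0.085, -0.4695, 0.14], 0], [[-0.085, -0.4695, 0.14], 0]], grip=0.31)

```text
time: 35.85
position: [0.5322, -0.2333, 0.2597]
tool_rot: [2.36, -2.069, -0.0]
ft_force: [0.4, 0.1, -0.3]
grip_width: 0.341
```

Run:
```python
from h import *
s=get_state(); print(s['time'],s['position'],s['joint_positions'].round(2),s['grip_width'],s['ft_force'].round(2))
w=shot('wrist','w12'); b=shot('scene','s12'); a=shot('top','t12')
print(blobs(w,(0,0,215),(180,60,255),100,(200,100,400,260)))
print(blobs(a,(98,110,110),(112,255,255),20,(200,150,300,280)),blobs(b,(98,110,110),(112,255,255),20,(200,150,300,280)))
print(proj(w,(.5344,-.2275,.126)))
A,B=[cv2.resize(d['pixels'][160:265,195:300],(400,400),interpolation=cv2.INTER_CUBIC) for d in(a,b)]
cv2.imwrite('pics/c12.png',np.hstack([A,B]))
```

```text
35.85 [ 0.53224673 -0.23332109  0.25965794] [ 0.78  0.19 -0.47  1.56  0.09  1.42 -1.14] 0.34140864761035666 [ 0.39  0.07 -0.34]
[([260, 175, 26, 33, 647], [272.2, 191.5]), ([318, 175, 28, 29, 436], [331.8, 189.5]), ([358, 225, 30, 10, 220], [372.6, 230.1])]
[([238, 186, 12, 12, 109], [243.1, 191.6]), ([242, 232, 13, 12, 115], [248.2, 237.4])] [([230, 181, 11, 9, 87], [234.9, 184.8]), ([252, 202, 13, 10, 98], [257.7, 206.5])]
[271.16979493 196.19948989]
```

View pics/c12.png

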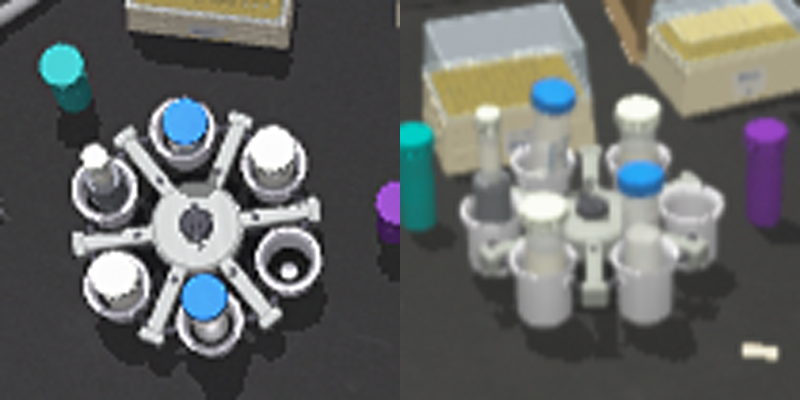

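Slim 1 is upright in its bucket and the tall tube hasn't moved. Now the second slim tube.

carry_out(motion=[[[0, -0.0005, 0], 0], [[0, -0.0005, 0], 0], [[0, -0.0005, 0], 0], [[0, -0.0005, -0.04], 0], [[0, -0.0005, -0.08], 0], [[0, -0.0005, -0.11], 0], [[0, -0.0005, -0.135], 0], [[0, -0.0005, -0.15], 0], [[0, -0.0005, -0.16], 0], [[0, -0.0005, -0.16], 0], [[0, -0.0005, -0.16], 0], [[0, -0.0005, -0.16], 0]], grip=-0.3)

```text
time: 37.2
position: [0.5356, -0.2277, 0.1021]
tool_rot: [-2.372, 2.059, -0.004]
ft_force: [0.0, 0.5, 0.3]
grip_width: 0.651
```

carry_out(motion=[[[0, 0, 0], 0], [[0, 0, 0], 0], [[0, 0, 0], 0], [[0, 0, 0], 0], [[0, 0, 0], 0], [[0, 0, 0], 0], [[0, 0, 0], 0], [[0, 0, 0], 0]], grip=1, squeeze=20)

```text
time: 38.0
position: [0.5345, -0.2273, 0.1006]
tool_rot: [2.372, -2.06, -0.0]
ft_force: [-0.4, -0.2, 0.3]
grip_width: 0.205
```

carry_out(motion=[[[0, 0, 0.03], 0], [[0, 0, 0.07], 0], [[0, 0, 0.11], 0], [[0, 0, 0.15], 0], [[0, 0, 0.167], 0], [[0, 0, 0.167], 0], [[0.003, 0.045, 0.167], 0], [[0.006, 0.09, 0.167], 0], [[0.009, 0.135, 0.167], 0], [[0.012, 0.18, 0.167], 0], [[0.015, 0.225, 0.167], 0], [[0.018, 0.27, 0.167], 0], [[0.02, 0.315, 0.167], 0], [[0.02, 0.3345, 0.167], 0], [[0.02, 0.3345, 0.167], 0], [[0.02, 0.3345, 0.167], 0], [[0.02, 0.3345, 0.167], 0], [[0.02, 0.3345, 0.167], 0]])

```text
time: 39.8
position: [0.5547, 0.1051, 0.267]
tool_rot: [2.368, -2.063, -0.0]
ft_force: [0.4, -0.2, 0.6]
grip_width: 0.204
```

Run:
```python
from h import *
s=get_state(); print(s['time'],s['position'],s['grip_width'],s['ft_force'].round(2))
w=shot('wrist','w13'); b=shot('scene','s13')
p=s['position']; print('rim',proj(w,(.5542,.1073,.062)),'foot scene exp',proj(b,(p[0],p[1],p[2]-.0966)))
B=cv2.resize(b['pixels'][100:240,200:320],(360,420),interpolation=cv2.INTER_CUBIC)
cv2.imwrite('pics/c13.png',np.hstack([B,w['pixels'][:,100:500]]))
```

```text
39.8 [0.55467771 0.1051355  0.26704673] 0.2044682212453899 [ 0.41 -0.17  0.58]
rim [275.66872009 184.98876879] foot scene exp [272.56412407 180.30359441]
```

View pics/c13.png

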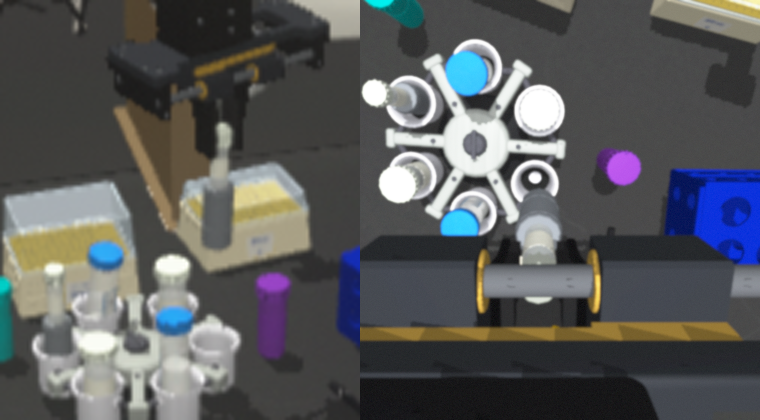

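The rim at (275,182) and the foot at about (272,182) match the predictions, so I'm lowering it.

carry_out(motion=[[[0, 0, -0.03], 0], [[0, 0, -0.06], 0], [[0, 0, -0.085], 0], [[0, 0, -0.1], 0], [[0, 0, -0.115], 0], [[0, 0, -0.125], 0], [[0, 0, -0.135], 0], [[0, 0, -0.143], 0], [[0, 0, -0.145], 0], [[0, 0, -0.146], 0], [[0, 0, -0.146], 0]])

```text
time: 41.0
position: [0.5555, 0.1074, 0.1229]
tool_rot: [-2.371, 2.059, -0.003]
ft_force: [-0.3, 1.0, 4.6]
grip_width: 0.205
```

carry_out(motion=[[[0, 0, 0], 0], [[0, 0, 0], 0], [[0, 0, 0], 0], [[0, 0, 0], 0], [[0, 0, 0], 0], [[0, 0, 0.03], 0], [[0, 0, 0.08], 0], [[0, 0, 0.13], 0], [[0, 0, 0.15], 0], [[-0.01, -0.05, 0.15], 0], [[-0.01, -0.1, 0.15], 0], [[-0.01, -0.15, 0.15], 0], [[-0.01, -0.2, 0.15], 0], [[-0.01, -0.25, 0.15], 0], [[-0.01, -0.25, 0.15], 0], [[-0.01, -0.25, 0.15], 0]], grip=0.31)

```text
time: 42.6
position: [0.5441, -0.1445, 0.2711]
tool_rot: [-2.368, 2.064, 0.002]
ft_force: [0.3, 0.4, 0.0]
grip_width: 0.348
```

Run:
```python
from h import *
s=get_state(); print(s['time'],s['position'],s['grip_width'],s['ft_force'].round(2))
a=shot('top','t14'); b=shot('scene','s14')
A,B=[blobs(d,(98,110,110),(112,255,255),20,(200,150,300,280)) for d in(a,b)]
for q,r in zip(A,B): print('blue',tri([(a,*q[1]),(b,*r[1])]).round(4), onplane(a,*q[1],.13).round(4))
A,B=[cv2.resize(d['pixels'][160:265,195:300],(400,400),interpolation=cv2.INTER_CUBIC) for d in(a,b)]
cv2.imwrite('pics/c14.png',np.hstack([A,B]))
```

```text
42.6 [ 0.54411166 -0.14454776  0.27111011] 0.34797986954393434 [0.33 0.37 0.  ]
blue [0.651  0.1764 0.1241] [0.6494 0.1762 0.13  ]
blue [0.5199 0.1708 0.1242] [0.5188 0.1707 0.13  ]
```

View pics/c14.png

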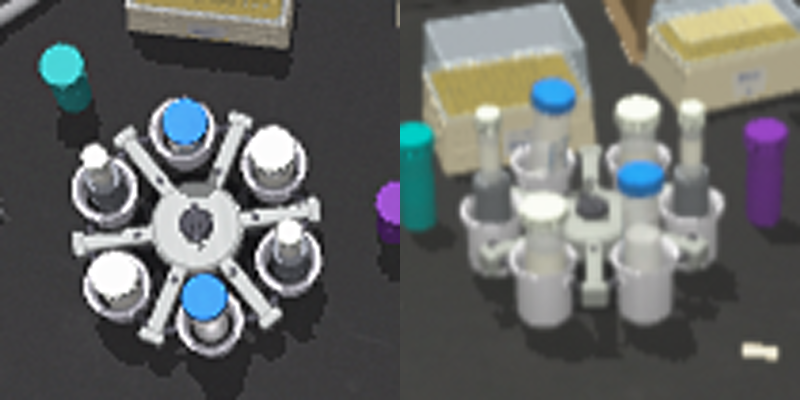

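All six places are full and everything stands upright. One last numeric check of the twin distances, using the stored wrist frame and the top frame.

Run:
```python
from h import *
w,a,b=load('w13'),load('t14'),load('s14')
B=blobs(w,(95,110,110),(115,255,255),300,(0,0,330,260)); P=[onplane(w,*q[1],.131) for q in B]; print(B,[p.round(4) for p in P])
# crop scale 400/105, origin 195,160 ; cap-top centres (top view), scene view x-400
T=lambda x,y:(a,x*.2625+195,y*.2625+160); S=lambda x,y:(b,(x-400)*.2625+195,y*.2625+160)
r={}
for n,t,s in(('short',(118,284),(544,205)),('shortL',(273,147),(638,108)),('slim1',(95,156),(488,114)),('slim2',(289,233),(691,109)),('tall',(185,121),(553,90)),('tallL',(205,296),(641,173))):
    r[n]=tri([T(*t),S(*s)]); print(n,r[n].round(4))
for p,q in(('short','shortL'),('slim1','slim2'),('tall','tallL')): print(p,np.linalg.norm((r[p]-r[q])[:2]).round(4))
```

```text
[([185, 51, 43, 46, 1523], [206.3, 72.7]), ([180, 208, 40, 29, 944], [199.2, 223.7])] [array([0.6497, 0.1762, 0.131 ]), array([0.5226, 0.1714, 0.131 ])]
short [0.5378 0.2352 0.1096]
shortL [0.6311 0.1126 0.104 ]
slim1 [0.6249 0.241  0.1408]
slim2 [0.557  0.1065 0.1421]
tall [0.6495 0.1755 0.1289]
tallL [0.5187 0.1696 0.128 ]
short 0.1541
slim1 0.1506
tall 0.1309
```

```bash
python3 -c "
from h import *
s=get_state(); print(s['time'],s['ft_force']); print(ticket.close_job())"
```

```text
42.7 [ 0.60885225  0.6918102  -0.4414253 ]
the job is handed in; nothing more can be done
None
```

The rotor is loaded and the job was handed in at 42.7 s of the 128 s allowed; no verdict was reported. All four tubes are in their buckets, each opposite its twin and let go of. The arm is clear of the rotor, and the two tubes loaded beforehand showed no visible movement.

- **Short and slim tubes:** They went in upright at the first try. In the last pictures their tops are at about the seated height, and the twins' tops are 154 mm (short) and 151 mm (slim) apart.
- **Tall tube:** It leaned after the first two releases, by my estimate about 0.15 to 0.2 rad, so I took hold of it again, guided the tip into the cushion hole and let go gently. It now sits at the same height as the loaded tall tube, with an estimated lean of about 0.1 rad towards the hub. The loaded tall tube also leans slightly inward.
- **Narrowest margin:** The tops of the two tall tubes are 131 mm apart. I work that out to about 141 mm between their middles, against the required 139 mm. I could not see the middles directly.
- **Disagreements:** In the last wrist picture the tall tops came out only 127 mm apart, but the loaded cap was partly hidden there, so I set that reading aside. Heights triangulated from the blue caps' blob centres read about 8 mm low, equally for both tall tubes. The tall tube's seating is therefore judged by comparison with its twin.

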